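# Push the twine-stand post home past its spring plunger

## Robot

A 6-joint arm with a two-finger parallel gripper is mounted at the origin on a cart in front of the work surface, level with it; the furniture and walls round the work are solid. World frame = base frame: x ahead of the robot, y to its left, z up, the work surface at z = 0. Lengths are in m, angles in rad, forces in N, time in s.
With the tool pointing down it reaches from about 0.325 to 1 m from the base axis. Payload 5.1 kg.
Tool frame: the origin (TCP) lies on the centre line of the jaws, within the pads' length; the fingertips stand 8 mm ahead of it and the grasp point (between the pads) lies 11 mm behind it; z points along the fingers, y is the line along which they close (so a half turn about z gives the same grasp; the last joint's range is limited). The gripper opens to 85 mm and grips with 20 to 120 N. Pads are 22 mm wide; open, the fingers measure 114 mm over their backs; the gripper's body (76 mm by 85 mm) begins 54 mm behind the grasp point. The pads swing forward as they close: fully open they stand 13 mm farther back than shut.
Start: joints at [-1.241, 0.124, 1.65, -0, 1.367, -0.083], TCP at [0.261, -0.595, 0.239] pointing down, gripper open.
Joint ranges: [-2.61, 2.61], [-1.02, 2.33], [0.03, 2.71], [-1.35, 4.49], [0.32, 2.68], [-2.91, 2.91]. Speed limits (rad/s): [2.57, 2.57, 3.14, 3.14, 3.14, 3.14].

## Interface

Orientations are given as a unit quaternion [w, x, y, z].
In Python, from cell import readout, cams, order gives the robot as it stands.
- The arm moves only by the tool servo_tool, never from a script. Its argument "deltas" is a list that holds one entry, the list of rows, each a list of 5 numbers: the shift along the tool's x, y, z in mm, then the turn about the tool's z in degrees, then the finger opening in mm, from 0 to 85.4. A call has 1 to 12 rows; each row shifts and turns the commanded pose from where the row before left it, along the tool's axes as they then stand; what a row does not reach is not made up. A row lasts 1/8 s, in which the tool goes at most 62.5 mm and 10.7 degrees, less where a joint would pass 70% of its speed; a pose out of reach is approached as far as the arm can. A call is refused whole if a number of a shift passes 62.5 or a number of a turn 10.7, either way. A call with a gripper value outside its range is refused whole. The fingers move at their own pace and stop on an object; "force" is the grip in N (left out, the last holds). Time passes only in rows, so rows that do not move let the fingers close. It gives the time, the measured TCP pose, the force, the opening and the grip force at its end, in the units of the state.
- readout.read_state(): the state, without advancing time (a new reading comes with each control period).
- cams.get_image(name): name is "scene" or "top" or "wrist"; returns a dict with "pixels" (480x640x3 uint8, blue, green, red), "vertical_fov" (degrees; the focal length in pixels is half the picture's height over the tangent of half this angle, whatever the lens; pixels are square), "cx", "cy" (the principal point, pixels), "origin" and "orientation" of the camera in the world; the wrist camera has in their place "hand_eye" (4x4, takes a point from camera to tool coordinates, whose origin is the TCP and whose axes are the flange's). Camera axes: x right, y up, looking along -z (the intrinsics and any distortion apply to the point x, -y, -z); pixel columns grow to the right and rows downward; lengths in m; the calibration is good to about 2 mm. A picture is of the moment at which its call begins: read the wrist's pose just before it. There is no depth.
- order.hand_in(): hands the job in; it is judged then, once.
Trained networks look in a picture, given as the dict that the camera call returned (one of the last four; its "shot" number tells which), for a name from the list of things; names that differ only in an ending like _2 or _b are one class to them, and where a whole thing is asked for, a point or a joint stands for the part that bears it (a point fixed in the world has none). Each returns a list of dicts, best first, with "conf" (0 to 1); they miss things now and then, are a little off and sometimes report something else, mostly with a low value. They report only what shows in the picture. A call takes as long as a camera call. They do not tell look-alikes from the thing itself.
- cams.masks_of(name, picture): "region" (480x640 bool, what is visible of it) and "extent" ([left, top, right, bottom] in pixels, round what is visible of it).
The state is a dict: "t": time; "joints": joint angles; "dq": joint speeds; "tau": joint torques, N m; "tcp_pos": TCP position; "eef_rot": TCP orientation; "ft_force": force on the tool from outside, world axes, zero at the start; "torque": the same for the moment, N m; "width": opening from 0.0 (shut) to 1.0 (fully open); "grasp_force": force on a finger pad.
Only numpy, scipy, OpenCV 4.12 (cv2) and the standard library are available. Lean on these libraries where they do the work, as an engineer would, in place of code of your own. Each camera call takes 0.05 s, during which the arm holds its last target. There are 200 camera calls.

## Task

Take the washed steel post out of the wooden draining block and slide it, foot down, into the socket of the twine stand, past the side spring plunger, until the plunger clicks into the post's groove and the post is fully home on the stop inside; then let go. Be gentle: press no harder than it takes to pass the spring, stop as soon as you feel the stop, and leave the small wooden pestle, the tin, the spice jar and the dish brush where they are.

Things in the scene. Friction and masses are not known exactly. Their poses are not given: they have to be found in the camera images.
- post: Loose steel post, 200 mm long, about 0.2 kg, upright in one of the block's holes. Shaft 20 mm thick; flat foot 10 mm across widening to 20 mm in the first 11 mm; a groove all round (14 mm thick at its bottom) centred 44 mm above the foot; plain shaft from 50 mm up to a domed top. Origin: centre of the foot; z to the top. Round: yaw means nothing.
- stand: Twine stand, fixed to the worktop: marble disc 100 mm across, 10 mm thick, with an upright steel tower 52 mm across, its rim 100 mm above the worktop. Origin: centre of the underside, on the bore's axis; z up; +x points to the side boss (20 mm wide, 44 to 92 mm up, reaching 44 mm from the axis) that hides the spring plunger.
- socket_mouth (a point): Centre of the mouth of the tower's upright round bore, 22 mm in diameter, no funnel, level with the rim 100 mm above the worktop. Inside is a hard flat stop of adjustable height that cannot be seen: anywhere from 11 to 37 mm above the worktop. The plunger sits 44 mm above the stop, so the post's foot meets it 15 to 45 mm below the rim.
- plunger (a joint): How far the round-nosed plunger in the bore is pushed back, m: 0 with the bore empty, about 0.003 to 0.004 while the shaft is beside it, about 0.001 once it has dropped into the groove, just as the foot reaches the stop. It presses sideways with 2 N at 0, 10 N at 0.0035. A slow push of 2 to 10 N down carries the post past it; 10 to 15 N on the stop is plenty.
- block: Wooden draining block, fixed, 70 x 130 x 52 mm (its own x, y, z), origin at the centre of its underside. Two holes 25 mm in diameter, 40 mm deep (floors 12 mm above the worktop), 30 mm either side of the centre along its y axis; the post stands in one, the small wooden pestle in the other.
- pestle: Small wooden pestle, 82 mm long, 20 mm thick, standing upright in the other hole of the block; origin at the centre of its foot. To be left there.
- tin: Food tin, 76 mm across, 58 mm high, standing between block and stand; origin at the centre of its underside. To be left alone.
- spice_jar: Glass spice jar with a dark lid, 41 mm across, 105 mm high, behind; origin at the centre of its underside. To be left alone.
- brush: Wooden dish brush, 218 mm long, 104 mm wide and 41 mm high over all, lying behind the block; origin at the centre of its underside. To be left alone.
- post_top (a point): Highest point of the post's domed top, 200 mm above its foot along the post. The shaft is well gripped some 35 mm below this point.
There are look-alikes about, which are no part of the job. What is shaped like the block but yellow is not meant.

How it is judged:
On the way:
1. the post is lifted clear out of the draining block (z of post in the frame of block above 0.056 m), for 0.1 s.
At the end, for the whole second after the job is handed in: The post stands in the stand's bore, foot down and within 0.08 rad of upright, its foot less than 41 mm above the worktop and within 5 mm of the bore's axis, with the plunger dropped into its groove (plunger between 0.2 and 2 mm), at rest and released (value of joint plunger between 0.0002 and 0.002 m and z of post in the frame of stand below 0.041 m and horizontal distance between post and stand below 0.005 m and angle between post's own z axis and vertical below 0.08 rad and linear speed of post below 0.02 m/s and contact force between post and the fingers below 0.05 N); the robot touches nothing.
It fails at once if the post is pressed against the stand, its stop and plunger with more than 38 N, sideways grip of the plunger included (contact force between post and stand above 38 N).
It fails at once if the small wooden pestle is moved from its hole (distance of pestle from where it was at the start of the episode above 0.02 m).
It fails at once if the tin is pushed or knocked over (distance of tin from where it was at the start of the episode above 0.02 m or angle between tin's own z axis and vertical above 0.4 rad).
It fails at once if the spice jar is pushed or knocked over (distance of spice_jar from where it was at the start of the episode above 0.02 m or angle between spice_jar's own z axis and vertical above 0.4 rad).
It fails at once if the dish brush is moved (distance of brush from where it was at the start of the episode above 0.03 m).
It also fails if it takes over 58 s, if anything falls off the work surface, if the arm or the gripper's body presses on something with over 40 N, if the wrist force passes 120 N, or if a joint passes its speed limit or range.

## Working session

There is one attempt and no reset: what is moved stays moved. The work goes in short steps, Python scripts to look and compute and a tool call to move; the robot and the scene stay as the last step left them, time stands still between calls to the robot, and variables do not carry over. Pictures are saved under pics/ and viewed, at most 10 in all, crops included, and the job is handed in when it is done.

Besides the shell and the picture viewer there is one more tool, called after "Request:" as name([rows], argument=value, ...), one row to a line, values as JSON. servo_tool: Moves the arm, as the interface text tells. Its arguments: {"type":"object","properties":{"deltas":{"type":"array"},"force":{"type":"number"}},"required":["deltas"]}

```bash
mkdir -p pics
cat > h.py <<'E'
import numpy as np, cv2
from cell import readout, cams, order
from scipy.spatial.transform import Rotation as R
def q2R(q): return R.from_quat([q[1],q[2],q[3],q[0]]).as_matrix()
def campose(im,st=None):
    if 'hand_eye' in im:
        T=np.eye(4);T[:3,:3]=q2R(st['eef_rot']);T[:3,3]=st['tcp_pos'];M=T@np.array(im['hand_eye']);return M[:3,3],M[:3,:3]
    return np.array(im['origin']),q2R(im['orientation'])
def f(im): return 240/np.tan(np.radians(im['vertical_fov'])/2)
def ray(im,u,v,st=None):
    o,Rm=campose(im,st);d=Rm@np.array([(u-im['cx'])/f(im),-(v-im['cy'])/f(im),-1]);return o,d
def atz(im,u,v,z,st=None):
    o,d=ray(im,u,v,st);return o+d*(z-o[2])/d[2]
def proj(im,p,st=None):
    o,Rm=campose(im,st);c=Rm.T@(np.array(p)-o);return im['cx']+f(im)*c[0]/-c[2],im['cy']-f(im)*c[1]/-c[2]
E
python3 - <<'E'
from h import *
print(readout.read_state())
for n in ['scene','top']:
    im=cams.get_image(n);cv2.imwrite(f'pics/{n}0.png',im['pixels'])
    print(n,{k:v for k,v in im.items() if k!='pixels'})
    for o in ['post','stand','block','pestle','tin','spice_jar','brush']:
        for m in cams.masks_of(o,im):
            r=m['region'];ys,xs=np.nonzero(r);print(o,round(m['conf'],2),m['extent'],xs.mean().round(1),ys.mean().round(1),r.sum())
E
```

```text
{'t': 0.0, 'joints': array([-1.24060791e+00,  1.24507959e-01,  1.65165280e+00,  5.51823435e-06,
        1.36752054e+00, -8.25891149e-02]), 'dq': array([ 6.23054006e-04, -8.71861340e-05, -1.24395733e-03,  5.97746252e-04,
       -7.22098443e-04, -1.01804451e-03]), 'tau': array([-1.65010806e-03, -4.23609674e+01, -3.65453446e+01, -1.37329462e-04,
        6.85492603e-03,  4.37415139e-06]), 'tcp_pos': array([ 0.26053992, -0.59485435,  0.2380637 ]), 'eef_rot': array([-1.03666397e-03,  9.78776914e-01,  2.04925990e-01, -1.26275775e-04]), 'ft_force': array([ 0.23441789, -0.25158389, -0.28460453]), 'torque': array([ 0.0257947 , -0.00692123, -0.01320987]), 'grasp_force': 0.0, 'width': 1.0016535134246176}
scene {'vertical_fov': 53.81936666631985, 'cx': 316.5773865306222, 'cy': 240.87991841880628, 'origin': array([0.05809269, 0.50459515, 0.8935377 ]), 'orientation': array([-0.4194248 , -0.15326667,  0.30710908,  0.84040239]), 'shot': 1}
stand 0.81 [363.6, 238.3, 409.2, 285.2] 385.5 262.4 1701
block 0.9 [262.2, 365.0, 338.4, 438.4] 299.7 399.3 3375
block 0.73 [249.8, 290.0, 317.0, 352.2] 281.9 322.
[... 162 characters left out ...]
288.4 242.5 670
top {'vertical_fov': 56.93975657564214, 'cx': 323.8135046945321, 'cy': 233.46234440154072, 'origin': array([0.45807879, 0.11534572, 1.08779365]), 'orientation': array([-0.70420792, -0.02941774,  0.01742438,  0.70917007]), 'shot': 2}
post 0.51 [269.7, 239.3, 290.8, 250.2] 280.5 244.4 149
stand 0.64 [364.8, 231.4, 406.4, 270.3] 388.3 249.9 1315
block 0.88 [217.2, 290.9, 276.2, 330.3] 244.4 309.4 1841
block 0.6 [242.9, 216.2, 303.9, 263.6] 272.2 242.5 1526
tin 0.71 [329.3, 226.0, 363.6, 260.2] 345.8 241.8 816
spice_jar 0.66 [315.2, 169.0, 329.1, 193.8] 322.1 179.7 329
brush 0.67 [270.7, 241.0, 292.5, 249.6] 279.9 244.6 137
brush 0.55 [208.3, 136.2, 300.0, 181.4] 250.4 158.6 1152
```

Run:
```python
import cv2,numpy as np
a=cv2.imread('pics/scene0.png')[200:450,220:430];b=cv2.imread('pics/top0.png')[130:340,200:420]
a=cv2.resize(a,(400,476),interpolation=2);b=cv2.resize(b,(400,382),interpolation=2)
o=np.zeros((476,800,3),np.uint8);o[:,:400]=a;o[:382,400:]=b;cv2.imwrite('pics/c0.png',o)
```

```text
(no output)
```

View pics/c0.png

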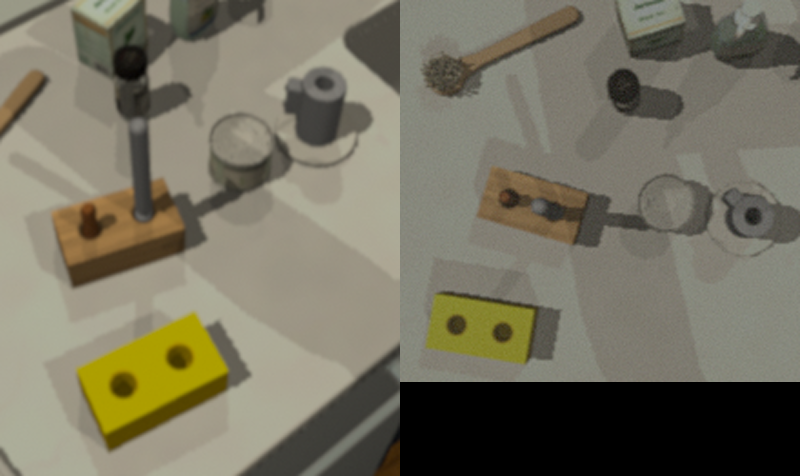

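View pics/scene0.png

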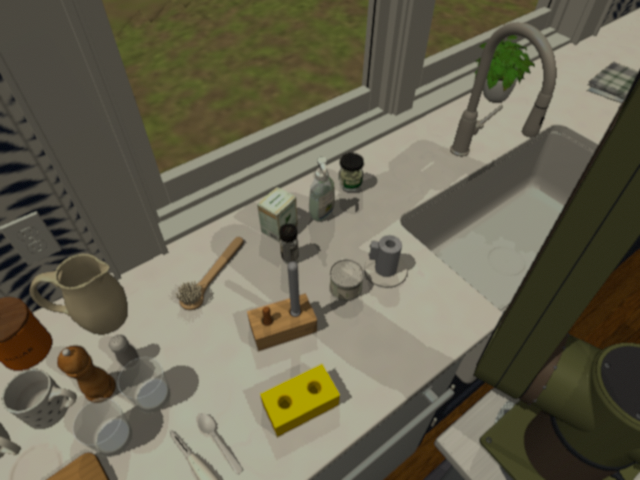

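The scene shows the wooden block at scene (282,322) / top (272,242), with the post in the hole towards the tin and the pestle in the other. The look-alike block at scene (300,399) / top (244,309) is yellow and empty, so the wooden one, which holds post and pestle, is the one meant. The stand's bore is at scene (390,244) / top (395,249), with the boss pointing to the upper left.

Run:
```python
from h import *
s=cams.get_image('scene');t=cams.get_image('top')
def tri(a,b):
    o1,d1=ray(s,*a);o2,d2=ray(t,*b);A=np.stack([d1,-d2],1);k=np.linalg.lstsq(A,o2-o1,rcond=None)[0];p,q=o1+k[0]*d1,o2+k[1]*d2
    return ((p+q)/2).round(4),np.linalg.norm(p-q).round(4)
print('bore',atz(s,390,243.6,.1),atz(t,394.7,248.8,.1),tri((390,243.6),(394.7,248.8)))
print('post base on block',atz(s,296,312,.052))
print('posttop z=.212',atz(s,292.4,264,.207),)
print('block masks top', atz(t,272.2,242.5,.045))
ys=[]
for nm,im in (('s',s),('t',t)):
  for m in cams.masks_of('block',im):
    c=cv2.boxPoints(cv2.minAreaRect(np.argwhere(m['region'])[:,::-1].astype(np.float32)));print(nm,m['conf'],[atz(im,*p,.052)[:2].round(3) for p in c])
for o in ['tin']:
  for im in (s,t):
    for m in cams.masks_of(o,im):
      y,x=np.nonzero(m['region']);print(o,atz(im,x.mean(),y.mean(),.03))
```

```text
bore [ 0.4903208  -0.02132544  0.1       ] [ 0.48827646 -0.02568354  0.1       ] (array([ 0.4899, -0.0244,  0.098 ]), np.float64(0.0045))
post base on block [0.49726893 0.22739065 0.052     ]
posttop z=.212 [0.50327241 0.22486316 0.207     ]
block masks top [0.50686314 0.25494855 0.045     ]
s 0.68 [array([0.398, 0.387]), array([0.377, 0.25 ]), array([0.29 , 0.269]), array([0.313, 0.398])]
s 0.65 [array([0.565, 0.31 ]), array([0.527, 0.177]), array([0.432, 0.214]), array([0.47 , 0.338])]
s 0.38 [array([0.616, 0.169]), array([0.603, 0.15 ]), array([0.487, 0.224]), array([0.498, 0.242])]
t 0.76 [array([0.49 , 0.328]), array([0.56 , 0.309]), array([0.522, 0.178]), array([0.453, 0.198])]
t 0.64 [array([0.325, 0.392]), array([0.4 , 0.38]), array([0.377, 0.245]), array([0.303, 0.258])]
t 0.19 [array([0.469, 0.044]), array([0.551, 0.002]), array([ 0.508, -0.082]), array([ 0.426, -0.039])]
tin [0.51225134 0.08151871 0.03      ]
tin [0.5090029  0.08147724 0.03      ]
```

Request:
servo_tool([
  [[34,-41,-6,0,85],[34,-41,-6,0,85],[34,-41,-6,0,85],[34,-41,-6,0,85],[34,-41,-6,0,85],[34,-41,-6,0,85],[34,-41,-6,0,85],[34,-41,-6,0,85],[34,-41,-6,0,85],[34,-41,-6,0,85],[34,-41,-6,0,85],[34,-41,-6,0,85]],
])

```text
t: 2.6
tcp_pos: [0.4373, 0.0207, 0.3119]
eef_rot: [0.0, 0.979, 0.205, 0.001]
ft_force: [0.9, -0.2, -0.4]
width: 0.991
grasp_force: 0.0
```

```bash
cat >> h.py <<'E'
def totool(st,p):
    d=q2R(st['eef_rot']).T@(np.array(p)-st['tcp_pos']);return (d*1000).round(1)
E
python3 - <<'E'
from h import *
st=readout.read_state();im=cams.get_image('wrist');cv2.imwrite('pics/w1.png',im['pixels'])
print(st['t'],st['tcp_pos'],q2R(st['eef_rot']).round(3),totool(st,[.5,.225,.30]),np.array(im['hand_eye']).round(3))
print('bore guess px',proj(im,[.489,-.0235,.1],st),'post top',proj(im,[.502,.225,.212],st))
for o in ['stand','post','block']:
    for m in cams.masks_of(o,im): print(o,m['conf'],m['extent'])
E
```

```text
2.6 [0.43726651 0.0207109  0.31193435] [[ 0.916  0.401  0.001]
 [ 0.401 -0.916 -0.   ]
 [ 0.001  0.001 -1.   ]] [ 139.4 -162.    12. ] [[ 0.001  0.947  0.321  0.082]
 [ 1.    -0.001 -0.001 -0.001]
 [-0.001  0.321 -0.947 -0.135]
 [ 0.     0.     0.     1.   ]]
bore guess px (np.float64(391.29940907806656), np.float64(167.51996765603405)) post top (np.float64(-0.47008015839401196), np.float64(-21.996812705611546))
stand 0.87 [332.6, 105.6, 424.9, 200.0]
post 0.69 [0.0, 1.1, 150.5, 50.3]
block 0.62 [0.8, 90.6, 98.8, 216.4]
block 0.59 [65.4, 0.0, 203.2, 94.0]
```

View pics/w1.png

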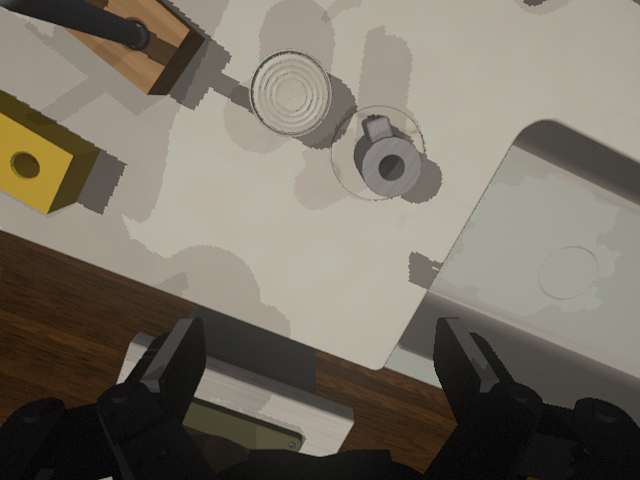

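The wrist view shows the stand's bore at (391,167), which agrees with my estimate of (0.489,-0.0235), and the post leaving the wooden block at about (139,36).

Request:
servo_tool([
  [[35,-40,2,0,85],[35,-40,2,0,85],[35,-40,2,0,85],[34,-42,2,0,85],[0,0,0,0,85],[0,0,0,0,85]],
])

```text
t: 3.55
tcp_pos: [0.4996, 0.2216, 0.3029]
eef_rot: [0.0, 0.979, 0.204, -0.0]
ft_force: [-0.3, -0.4, 0.1]
width: 0.995
grasp_force: 0.0
```

Run:
```python
from h import *
st=readout.read_state();im=cams.get_image('wrist');cv2.imwrite('pics/w2.png',im['pixels'])
print(st['t'],st['tcp_pos'])
print('post top guess',proj(im,[.502,.225,.212],st),'base',proj(im,[.498,.225,.052],st))
for o in ['post','block']:
    for m in cams.masks_of(o,im): print(o,m['conf'],m['extent'])
```

```text
3.55 [0.49959565 0.2216247  0.30294963]
post top guess (np.float64(316.400182175014), np.float64(242.63714321502943)) base (np.float64(315.6453834005708), np.float64(191.61297809038334))
post 0.96 [296.4, 178.9, 330.1, 263.7]
block 0.97 [105.6, 209.4, 250.5, 337.7]
block 0.73 [217.3, 94.6, 363.8, 227.1]
```

View pics/w2.png

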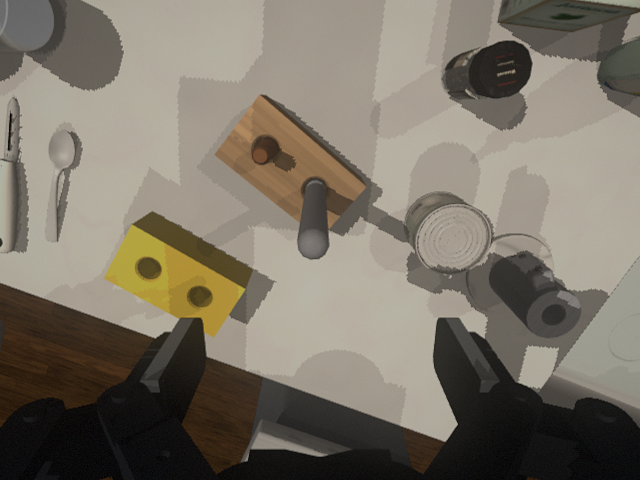

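The enlarged view confirms it: the post stands in the wooden block with its dome at (313,244) and base at (316,188). The yellow block is empty. Now descend and grip.

Request:
servo_tool([
  [[3,-3,20,0,85],[0,0,40,0,85],[0,0,40,0,85],[0,0,30,0,85],[0,0,7,0,70],[0,0,0,0,30],[0,0,0,0,10],[0,0,0,0,10],[0,0,0,0,10],[0,0,0,0,10],[0,0,0,0,10]],
], force=50)

```text
t: 5.08
tcp_pos: [0.502, 0.2273, 0.1682]
eef_rot: [-0.0, 0.979, 0.205, 0.002]
ft_force: [-0.1, 0.5, 5.6]
width: 0.218
grasp_force: 49.0
```

Request:
servo_tool([
  [[0,0,-10,0,10],[0,0,-15,0,10],[0,0,-20,0,10],[0,0,-20,0,10],[0,0,-20,0,10],[0,0,-20,0,10],[0,0,-20,0,10],[0,0,-10,0,10],[0,0,0,0,10]],
])

```text
t: 6.2
tcp_pos: [0.5013, 0.2272, 0.3024]
eef_rot: [-0.0, 0.979, 0.205, 0.001]
ft_force: [-0.2, 0.5, -1.8]
width: 0.218
grasp_force: 48.9
```

Run:
```python
from h import *
st=readout.read_state();print(st['t'],st['tcp_pos'],st['ft_force'],st['width'],st['grasp_force'])
s=cams.get_image('scene');t=cams.get_image('top')
cv2.imwrite('pics/s3.png',s['pixels']);cv2.imwrite('pics/t3.png',t['pixels'])
T=st['tcp_pos'];g=T+[0,0,.011];ft=g-[0,0,.165]
for nm,im in (('s',s),('t',t)):
    print(nm,'grasp',proj(im,g),'foot if upright',proj(im,ft))
    for m in cams.masks_of('post',im): print(m['conf'],m['extent'])
print('to above bore tool',totool(st,[.489,-.0235,T[2]]))
c=[s['pixels'][200:350,230:380],t['pixels'][180:300,230:350]]
cv2.imwrite('pics/c3.png',np.hstack([cv2.resize(x,(400,400),interpolation=2) for x in c]))
```

```text
6.2 [0.50133448 0.22716853 0.3023704 ] [-0.2410977   0.51423779 -1.81245857] 0.21838083702767197 48.92603978199986
s grasp (np.float64(289.40860120124603), np.float64(226.2181023341346)) foot if upright (np.float64(293.1922241503844), np.float64(283.81616155937684))
0.86 [286.0, 213.1, 297.0, 287.6]
0.26 [330.1, 257.2, 362.8, 300.5]
t grasp (np.float64(267.57603877636825), np.float64(238.5366043370411)) foot if upright (np.float64(278.73606605112514), np.float64(242.77782083025713))
to above bore tool [-1.119e+02  2.247e+02 -1.000e-01]
```

View pics/c3.png

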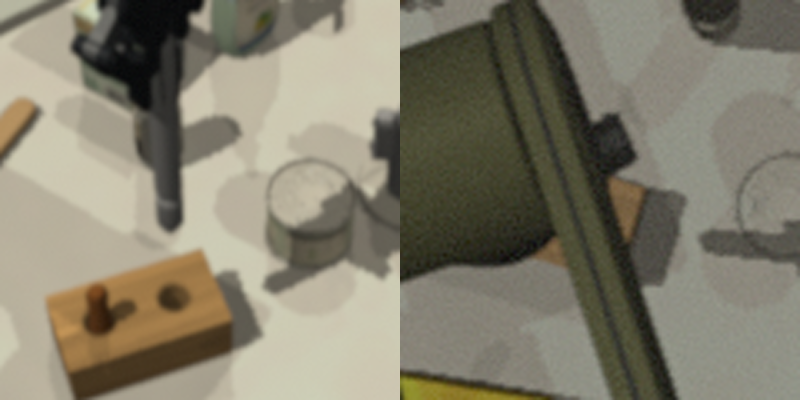

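The scene view shows the post hanging upright in the gripper, with its foot at scene (293,286) against a predicted (293,284). The pestle and tin are untouched. Now carry it over the stand.

Request:
servo_tool([
  [[-8,15,0,0,10],[-14,28,0,0,10],[-16,33,0,0,10],[-17,34,0,0,10],[-17,34,0,0,10],[-16,33,0,0,10],[-14,28,0,0,10],[-8,16,0,0,10],[-2,4,0,0,10],[0,0,0,0,10],[0,0,0,0,10],[0,0,0,0,10]],
])

```text
t: 7.9
tcp_pos: [0.4887, -0.0233, 0.3013]
eef_rot: [-0.0, 0.979, 0.206, -0.0]
ft_force: [0.4, -0.3, -2.2]
width: 0.219
grasp_force: 49.1
```

```bash
cat > look.py <<'E'
from h import *
import sys
n=sys.argv[1]
st=readout.read_state();w=cams.get_image('wrist');s=cams.get_image('scene')
T=st['tcp_pos'];print(st['t'],T,st['ft_force'])
ft=T-[0,0,.156]
for nm,im in (('w',w),('s',s)):
    print(nm,'foot pred',np.round(proj(im,ft,st),1),'bore pred',np.round(proj(im,[.489,-.0235,.1],st),1))
    for o in ('post','stand'):
        for m in cams.masks_of(o,im): print(o,m['conf'],m['extent'])
u,v=map(int,proj(w,ft,st));a,b=map(int,proj(s,[.489,-.0235,.12]))
u=min(max(u,100),540);v=min(max(v,100),380)
print('crop w origin',u-100,v-100,'x4 ; s origin',a-50,b-60,'x(4,4)')
cw=cv2.resize(w['pixels'][v-100:v+100,u-100:u+100],(400,400),interpolation=2)
cs=cv2.resize(s['pixels'][b-60:b+40,a-50:a+50],(400,400),interpolation=2)
cv2.imwrite(f'pics/{n}.png',np.hstack([cw,cs]))
E
python3 look.py l4
```

```text
7.9 [ 0.48869271 -0.02325434  0.30131743] [ 0.4255244  -0.25087783 -2.18226108]
w foot pred [319.9 218.5] bore pred [320.2 203.8]
post 0.61 [285.1, 212.4, 353.9, 444.9]
post 0.24 [0.6, 10.3, 19.1, 35.2]
stand 0.63 [275.0, 132.9, 367.4, 227.6]
stand 0.48 [178.7, 82.2, 273.4, 170.2]
s foot pred [393.7 229.9] bore pred [391.1 243.5]
post 0.83 [391.8, 161.7, 409.6, 232.9]
stand 0.71 [364.3, 239.3, 408.6, 288.0]
stand 0.53 [329.2, 259.8, 363.4, 296.9]
crop w origin 219 118 x4 ; s origin 342 177 x(4,4)
```

View pics/l4.png

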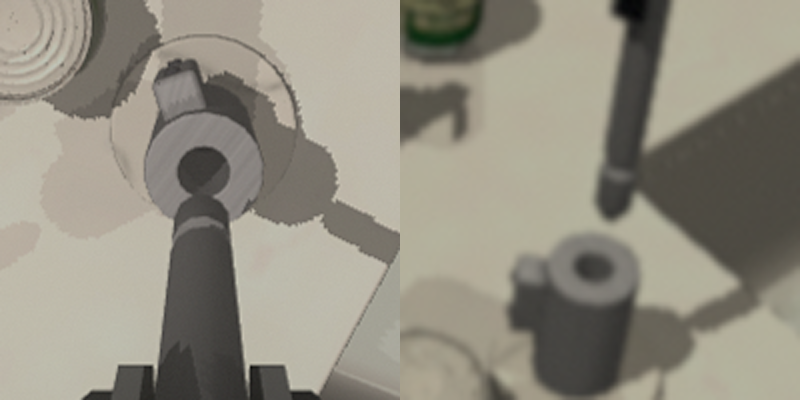

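The wrist view shows the bore at (321,204) and the foot tip at about (320,217). Both match the predictions within 1–2 mm, and the bevelled foot can absorb that. Now lower.

Request:
servo_tool([
  [[0,0,10,0,10],[0,0,12,0,10],[0,0,10,0,10],[0,0,5,0,10],[0,0,3,0,10],[0,0,2,0,10],[0,0,2,0,10],[0,0,2,0,10],[0,0,0,0,10]],
])

```text
t: 9.32
tcp_pos: [0.4886, -0.024, 0.2552]
eef_rot: [-0.0, 0.979, 0.205, -0.0]
ft_force: [-0.1, -0.0, -2.4]
width: 0.222
grasp_force: 49.1
```

```bash
python3 look.py l5
```

```text
9.325 [ 0.48858899 -0.02396725  0.25521994] [-0.06373249 -0.02918383 -2.42183719]
w foot pred [319.9 218.5] bore pred [319.5 218.1]
post 0.66 [287.6, 215.0, 355.0, 446.8]
stand 0.91 [267.7, 140.2, 370.7, 243.6]
stand 0.27 [160.1, 83.0, 263.8, 178.4]
s foot pred [391.4 243.8] bore pred [391.1 243.5]
post 0.69 [328.4, 258.6, 363.4, 298.0]
post 0.64 [387.5, 178.6, 407.7, 246.0]
stand 0.57 [364.2, 236.8, 406.6, 287.6]
crop w origin 219 118 x4 ; s origin 342 177 x(4,4)
```

View pics/l5.png

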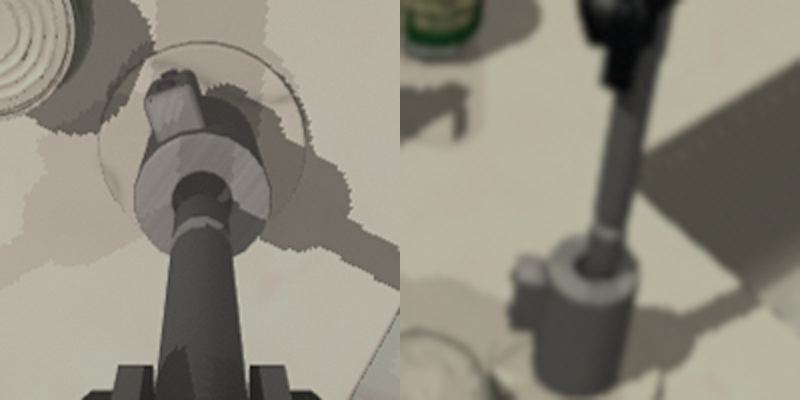

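The wrist view shows the rim centred at about (320,216) and the foot tip edge at about (320,215), so the foot centre is near (320,222). That puts the foot about 3 mm too far back along tool x and centred sideways. I'll shift by +3 and lower slowly, watching the force.

Request:
servo_tool([
  [[2,0,0,0,10],[1,0,0,0,10],[0,0,1.5,0,10],[0,0,1.5,0,10],[0,0,1.5,0,10],[0,0,1.5,0,10]],
])

```text
t: 10.38
tcp_pos: [0.4913, -0.0228, 0.2492]
eef_rot: [-0.0, 0.979, 0.205, -0.0]
ft_force: [0.5, 0.4, -1.9]
width: 0.221
grasp_force: 49.1
```

Run:
```python
from h import *
st=readout.read_state();w=cams.get_image('wrist');print(st['t'],st['tcp_pos'],st['ft_force'],st['torque'])
px=w['pixels']
# overlay model circles: rim (r26,r11) and foot (r5), shaft ring
ov=cv2.resize(px[110:270,230:410],(720,640),interpolation=2)[:600]
def ring(c,r,col):
    a=np.linspace(0,2*np.pi,60);P=[proj(w,np.array(c)+[r*np.cos(t),r*np.sin(t),0],st) for t in a]
    cv2.polylines(ov,[np.int32([((u-230)*4,(v-110)*4) for u,v in P])],True,col,1)
B=[.489,-.0235,.1]
ring(B,.026,(0,255,0));ring(B,.011,(0,255,0))
F=st['tcp_pos']-[0,0,.156];ring(F+[0,0,.050],.010,(0,0,255));ring(F+[0,0,.038],.010,(0,0,255));ring(F+[0,0,.012],.01,(255,0,255))
cv2.imwrite('pics/o6.png',ov)
```

```text
10.375 [ 0.49131411 -0.02278615  0.24915052] [ 0.52623409  0.40844392 -1.94572953] [ 0.02883573  0.01597805 -0.02177014]
```

View pics/o6.png

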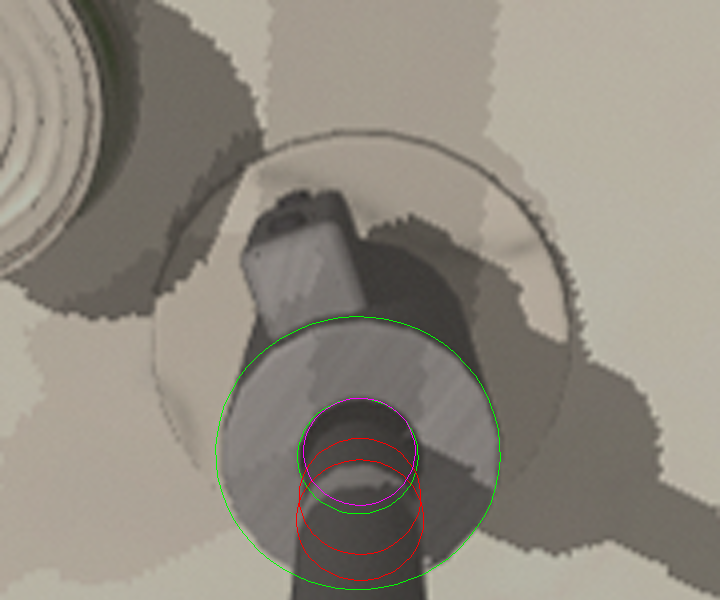

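The overlay shows the bore model ring at crop (358,455) lying exactly on the real bore. The post sits about 3–4 mm behind the TCP axis in tool x, so after the shift it is within about 1.5 mm. Continue down.

Request:
servo_tool([
  [[1,0,1.5,0,10],[0,0,1.5,0,10],[0,0,1.5,0,10],[0,0,1.5,0,10],[0,0,1,0,10],[0,0,0,0,10]],
])

```text
t: 11.18
tcp_pos: [0.4922, -0.0224, 0.2422]
eef_rot: [-0.0, 0.979, 0.205, -0.0]
ft_force: [0.2, 0.1, -3.3]
width: 0.221
grasp_force: 49.1
```

Request:
servo_tool([
  [[0,0,1,0,10],[0,0,1,0,10],[0,0,1,0,10],[0,0,1,0,10],[0,0,1,0,10],[0,0,1,0,10],[0,0,0,0,10]],
])

```text
t: 12.05
tcp_pos: [0.4922, -0.0223, 0.2362]
eef_rot: [-0.0, 0.979, 0.205, -0.0]
ft_force: [-0.5, 1.0, -2.2]
width: 0.217
grasp_force: 49.1
```

Request:
servo_tool([
  [[0,0,1,0,10],[0,0,1,0,10],[0,0,1,0,10],[0,0,1,0,10],[0,0,1,0,10],[0,0,1,0,10],[0,0,1,0,10],[0,0,1,0,10],[0,0,0,0,10]],
])

```text
t: 13.18
tcp_pos: [0.4922, -0.0224, 0.2282]
eef_rot: [-0.0, 0.979, 0.205, -0.0]
ft_force: [-0.1, -0.2, -2.6]
width: 0.218
grasp_force: 49.1
```

Request:
servo_tool([
  [[0,0,1,0,10],[0,0,1,0,10],[0,0,1,0,10],[0,0,1,0,10],[0,0,1,0,10],[0,0,1,0,10],[0,0,0,0,10]],
])

```text
t: 14.05
tcp_pos: [0.4922, -0.0224, 0.2222]
eef_rot: [-0.0, 0.979, 0.205, -0.0]
ft_force: [-0.2, -0.3, -2.3]
width: 0.219
grasp_force: 49.1
```

Request:
servo_tool([
  [[0,0,1,0,10],[0,0,1,0,10],[0,0,1,0,10],[0,0,1,0,10],[0,0,1,0,10],[0,0,1,0,10],[0,0,0,0,10]],
])

```text
t: 14.92
tcp_pos: [0.4922, -0.0223, 0.2162]
eef_rot: [-0.0, 0.979, 0.205, -0.0]
ft_force: [-0.7, 0.2, -2.6]
width: 0.221
grasp_force: 49.1
```

Request:
servo_tool([
  [[0,0,1,0,10],[0,0,1,0,10],[0,0,1,0,10],[0,0,1,0,10],[0,0,1,0,10],[0,0,1,0,10],[0,0,0,0,10]],
])

```text
t: 15.8
tcp_pos: [0.4924, -0.0225, 0.2105]
eef_rot: [0.0, 0.979, 0.205, 0.0]
ft_force: [-1.0, 0.2, -1.0]
width: 0.219
grasp_force: 49.3
```

Request:
servo_tool([
  [[0,0,1,0,10],[0,0,1,0,10],[0,0,1,0,10],[0,0,1,0,10],[0,0,1,0,10],[0,0,0,0,10]],
])

```text
t: 16.55
tcp_pos: [0.4926, -0.0225, 0.2058]
eef_rot: [0.0, 0.979, 0.205, 0.0]
ft_force: [-1.3, -0.4, 4.4]
width: 0.221
grasp_force: 49.9
```

Request:
servo_tool([
  [[0,0,1,0,10],[0,0,1,0,10],[0,0,1,0,10],[0,0,1,0,10],[0,0,0,0,10]],
])

```text
t: 17.18
tcp_pos: [0.4924, -0.0224, 0.2013]
eef_rot: [0.0, 0.979, 0.205, 0.0]
ft_force: [0.5, -1.9, 4.1]
width: 0.219
grasp_force: 49.8
```

Request:
servo_tool([
  [[0,0,1,0,10],[0,0,1,0,10],[0,0,1,0,10],[0,0,1,0,10],[0,0,1,0,10],[0,0,1,0,10],[0,0,1,0,10],[0,0,1,0,10],[0,0,1,0,10],[0,0,1,0,10],[0,0,0,0,10]],
])

```text
t: 18.55
tcp_pos: [0.4922, -0.0224, 0.1911]
eef_rot: [0.0, 0.979, 0.205, -0.0]
ft_force: [0.5, -2.1, 2.7]
width: 0.225
grasp_force: 49.8
```

Request:
servo_tool([
  [[0,0,1,0,10],[0,0,1,0,10],[0,0,1,0,10],[0,0,1,0,10],[0,0,1,0,10],[0,0,1,0,10],[0,0,1,0,10],[0,0,1,0,10],[0,0,0,0,10]],
])

```text
t: 19.68
tcp_pos: [0.4922, -0.0224, 0.183]
eef_rot: [0.0, 0.979, 0.205, -0.0]
ft_force: [-0.9, -1.4, 3.1]
width: 0.218
grasp_force: 49.8
```

Request:
servo_tool([
  [[0,0,1,0,10],[0,0,1,0,10],[0,0,1,0,10],[0,0,1,0,10],[0,0,1,0,10],[0,0,0,0,10]],
])

```text
t: 20.42
tcp_pos: [0.4922, -0.0224, 0.1779]
eef_rot: [0.0, 0.979, 0.205, -0.0]
ft_force: [-0.6, -2.3, 2.5]
width: 0.222
grasp_force: 49.8
```

Request:
servo_tool([
  [[0,0,1,0,10],[0,0,1,0,10],[0,0,1,0,10],[0,0,0,0,10]],
])

```text
t: 20.92
tcp_pos: [0.4917, -0.0223, 0.1739]
eef_rot: [-0.0, 0.979, 0.205, -0.001]
ft_force: [0.0, -3.1, -3.4]
width: 0.222
grasp_force: 49.4
```

Request:
servo_tool([
  [[0,0,0.7,0,10],[0,0,0.7,0,10],[0,0,0,0,10]],
])

```text
t: 21.3
tcp_pos: [0.492, -0.0223, 0.1736]
eef_rot: [-0.0, 0.979, 0.205, -0.0]
ft_force: [0.3, -2.5, -2.0]
width: 0.221
grasp_force: 49.6
```

Request:
servo_tool([
  [[0,0,0.7,0,10],[0,0,0.7,0,10],[0,0,0,0,10]],
])

```text
t: 21.68
tcp_pos: [0.4919, -0.0223, 0.1716]
eef_rot: [-0.0, 0.979, 0.205, -0.0]
ft_force: [0.1, -2.4, -5.8]
width: 0.22
grasp_force: 49.0
```

Request:
servo_tool([
  [[0,0,0.7,0,10],[0,0,0.5,0,10],[0,0,0,0,10]],
])

```text
t: 22.05
tcp_pos: [0.4921, -0.0223, 0.1711]
eef_rot: [-0.0, 0.979, 0.205, -0.0]
ft_force: [-0.4, -3.0, -4.8]
width: 0.215
grasp_force: 49.2
```

Request:
servo_tool([
  [[0,0,0.6,0,10],[0,0,0.6,0,10],[0,0,0,0,10]],
])

```text
t: 22.42
tcp_pos: [0.4924, -0.0223, 0.1704]
eef_rot: [-0.0, 0.979, 0.205, 0.0]
ft_force: [-1.7, -1.5, -1.6]
width: 0.221
grasp_force: 49.4
```

Request:
servo_tool([
  [[0,0,0.6,0,10],[0,0,0,0,10]],
])

```text
t: 22.68
tcp_pos: [0.4924, -0.0224, 0.1697]
eef_rot: [0.0, 0.979, 0.205, 0.0]
ft_force: [-1.5, -2.5, -1.3]
width: 0.217
grasp_force: 49.5
```

Request:
servo_tool([
  [[0,0,0.6,0,10],[0,0,0,0,10]],
])

```text
t: 22.92
tcp_pos: [0.4925, -0.0224, 0.1694]
eef_rot: [0.0, 0.979, 0.205, 0.0]
ft_force: [-1.8, -1.4, 1.0]
width: 0.22
grasp_force: 49.7
```

Request:
servo_tool([
  [[0,0,0.6,0,10],[0,0,0,0,10]],
])

```text
t: 23.18
tcp_pos: [0.4928, -0.0224, 0.1693]
eef_rot: [0.0, 0.979, 0.205, 0.001]
ft_force: [-2.3, -1.4, 5.6]
width: 0.214
grasp_force: 50.0
```

Request:
servo_tool([
  [[0,0,0.6,0,10],[0,0,0,0,10]],
])

```text
t: 23.42
tcp_pos: [0.493, -0.0224, 0.1693]
eef_rot: [0.0, 0.979, 0.205, 0.001]
ft_force: [-3.0, -1.6, 6.9]
width: 0.224
grasp_force: 50.2
```

The tool has stopped at z 0.1693 under about 9 N, so the foot is near 13 mm, within the stop's range and 44 mm below the plunger contact. That means the post is home. Relax and release.

Request:
servo_tool([
  [[0,0,-0.8,0,10],[0,0,0,0,30],[0,0,0,0,60],[0,0,0,0,85],[0,0,0,0,85],[0,0,0,0,85]],
])

```text
t: 24.18
tcp_pos: [0.4923, -0.0223, 0.1685]
eef_rot: [-0.0, 0.979, 0.205, 0.0]
ft_force: [0.2, 0.2, -0.1]
width: 0.996
grasp_force: 0.0
```

Request:
servo_tool([
  [[0,0,-10,0,85],[0,0,-20,0,85],[0,0,-30,0,85],[0,0,-40,0,85],[0,0,-30,0,85],[-40,0,0,0,85],[-40,0,0,0,85],[0,0,0,0,85],[0,0,0,0,85]],
])

```text
t: 25.3
tcp_pos: [0.4195, -0.0545, 0.3]
eef_rot: [0.0, 0.979, 0.205, 0.001]
ft_force: [-1.0, 0.3, -0.1]
width: 0.995
grasp_force: 0.0
```

Run:
```python
from h import *
st=readout.read_state();w=cams.get_image('wrist');s=cams.get_image('scene');print(st['t'],st['tcp_pos'],st['ft_force'],st['width'])
B=np.array([.489,-.0235,0])
for im,n in((w,'w'),(s,'s')):
    for z in (.1,.200,.213): print(n,z,np.round(proj(im,B+[0,0,z],st),1))
    for m in cams.masks_of('post',im): print(m['conf'],m['extent'])
cw=cv2.resize(w['pixels'],(533,400));cs=cv2.resize(s['pixels'][180:300,320:400+40],(267,267),interpolation=2)
o=np.zeros((400,800,3),np.uint8);o[:,:533]=cw;o[:267,533:]=cs;cv2.imwrite('pics/f.png',o)
```

```text
25.3 [ 0.41948149 -0.05448776  0.29995634] [-0.9794096   0.32344874 -0.11144123] 0.9947874552646591
w 0.1 [318.9 110.9]
w 0.2 [319.1 114.2]
w 0.213 [319.2 114.9]
0.77 [298.7, 97.4, 341.7, 137.5]
0.49 [172.6, 0.4, 269.5, 85.3]
s 0.1 [391.1 243.5]
s 0.2 [397.1 211.9]
s 0.213 [397.9 207.4]
0.76 [385.1, 204.2, 400.1, 247.4]
```

View pics/f.png

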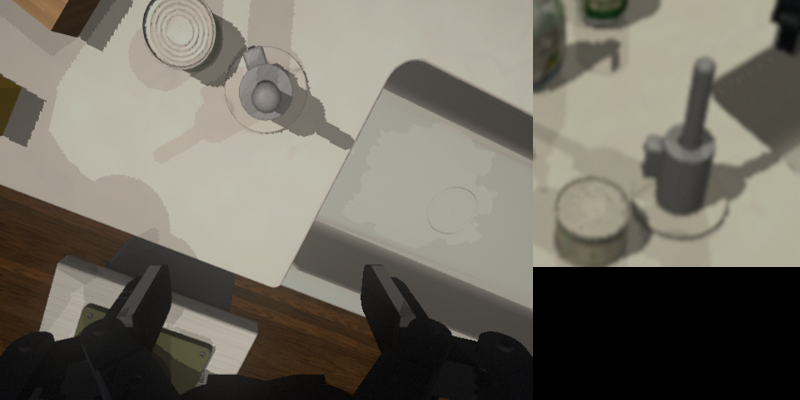

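The final view shows the post upright in the stand, with its dome at wrist (320,117) and its top at scene row 204. That matches a foot height of about 13 mm, the gripper is clear, and the tin has not moved.

```bash
python3 -c "
from cell import order
print(order.hand_in())"
```

```text
the job is handed in; nothing more can be done
None
```

I moved the steel post into the twine stand, pushed it past the plunger to the stop (about 9 N at the end), let go and handed the job in; the last pictures show it upright and clear of the gripper, and no verdict came back.

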